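# Clip a cedar top into the holding jig

## Robot

A 6-joint arm with a two-finger parallel gripper is mounted at the origin on the work surface. World frame = base frame: x ahead of the robot, y to its left, z up, the work surface at z = 0. Lengths are in mm, angles in rad, forces in N, time in s.
With the tool pointing down it reaches from about 350 to 875 mm from the base axis. Payload 15.5 kg.
Tool frame: the origin (TCP) lies midway between the tips of the shut fingers; the grasp point (between the pads) lies 19 mm behind it (manip.tcp_to_grasp is the distance from the TCP to the grasp point, in mm); z points along the fingers, y is the line along which they close (so a half turn about z gives the same grasp; the last joint's range is limited). The gripper opens to 85 mm and grips with 20 to 120 N. Pads are 22 mm wide; open, the fingers measure 114 mm over their backs; the gripper's body (76 mm by 85 mm) begins 54 mm behind the grasp point. The pads swing forward as they close: fully open they stand 13 mm farther back than shut.
Start: joints at [1.242, 0.494, 1.345, -0, 1.302, -0.096], TCP at [144.184, 608.143, 231.277] pointing down, gripper open.
Joint ranges: [-2.91, 2.91], [-0.82, 2.16], [0.22, 2.67], [-1.22, 4.37], [0.12, 2.79], [-3.08, 3.08]. Speed limits (rad/s): [1.89, 1.89, 2.57, 3.01, 3.01, 3.01].

## Interface

Orientations are given as a unit quaternion [x, y, z, w].
In Python, from workcell import manip gives the robot as it stands.
- The arm moves only by the tool drive_tool, never from a script. Its argument "motion" is a list of rows, each an object with "xyz": the shift along the tool's x, y, z in cm, a list of three; "yaw": the turn about the tool's z in rad. A call has 1 to 10 rows; each row is the pose to reach, as a shift and turn from the pose commanded when the call began, along the tool's axes at that moment; what a row does not reach only later rows make up. A row lasts 1/8 s, in which the tool goes at most 62.5 mm and 10.7 degrees, less where a joint would pass 70% of its speed; a pose out of reach is approached as far as the arm can. A call with a gripper value outside its range is refused whole. "fingers" is the closure, from 0 (fully open) to 1 (shut), set as the call begins (left out, the last holds). The fingers move at their own pace and stop on an object; "squeeze" is the grip in N (left out, the last holds). Time passes only in rows, so rows that repeat a pose let the fingers close. It gives the time, the measured TCP pose, the force, the opening and the grip force at its end, in the units of the state.
- manip.state(): the state, without advancing time (a new reading comes with each control period).
- manip.camera(name): name is "side" or "top" or "wrist"; returns the picture (480x640x3 uint8, red, green, blue); there is no depth.
- manip.calibration(name): a dict with "fx", "fy", "cx", "cy" (pixels), "dist_coeffs" ([k1, k2, p1, p2, k3] as OpenCV has them; the pictures are not rectified), "extrinsics" (4x4, takes a point from camera to world coordinates); the wrist camera has in their place "tool_from_camera" (4x4, takes a point from camera to tool coordinates, whose origin is the TCP and whose axes are the flange's). Camera axes: x right, y up, looking along -z (the intrinsics and any distortion apply to the point x, -y, -z); pixel columns grow to the right and rows downward; lengths in mm; the calibration is good to about 2 mm. A picture is of the moment at which its call begins: read the wrist's pose just before it. calibration takes no time and is no camera call.
- manip.close_job(): hands the job in; it is judged then, once.
Trained networks look in the newest picture that a camera, given by its name, has taken for a name from the list of things; names that differ only in an ending like _2 or _b are one class to them, and where a whole thing is asked for, a point or a joint stands for the part that bears it (a point fixed in the world has none). Each returns a list of dicts, best first, with "confidence" (0 to 1); they miss things now and then, are a little off and sometimes report something else, mostly with a low value. They report only what shows in the picture. A call takes as long as a camera call. They do not tell look-alikes from the thing itself.
- manip.boxes_of(camera, target): "box" ([left, top, width, height] as shares, 0 to 1, of the picture: columns of its width, rows of its height, round what is visible of it).
The state is a dict: "time": time; "joints": joint angles; "joint_velocities": joint speeds; "joint_efforts": joint torques, N m; "position": TCP position; "eef_rot": TCP orientation; "contact_force": force on the tool from outside, world axes, zero at the start; "wrist_torque": the same for the moment, N m; "finger_gap": opening from 0.0 (shut) to 1.0 (fully open); "grip_force": force on a finger pad.
Only numpy, scipy, OpenCV 4.12 (cv2) and the standard library are available. Lean on these libraries where they do the work, as an engineer would, in place of code of your own. Each camera call takes 0.05 s, during which the arm holds its last target. There are 200 camera calls.

## Task

Get the cedar top held in the jig, ready for the nut to be tightened: first push the bent steel clip fully home along its groove, so that its two rubber-tipped arms pin the standing top snugly in the V of the wooden block. Then slide the slotted washer in under the nut until the stud sits at the bottom of its slot and the washer lies flat on the clip; with the washer on the stud first, the clip could not get past. Do not knock the top over, and leave the two orange tops, the clay cup and the burnisher where they are.

Things in the scene. Friction and masses are not known exactly. Their poses are not given: they have to be found in the camera images.
- jig: Wooden holding jig, fixed. Origin: on the stud axis at shelf level, z up, clip pushed along +y. Board top 32 mm above the shelf, spanning x -135 to 75, y -180 to 145 mm. A groove for the clip, x -36.5 to 36.5 mm, 4 mm deep, runs from the open -y end to y 46 mm. On the board stands a wooden block, 94 mm wide, to z 80 mm, y to 140 mm, with a cork-faced 120 degree V facing -y
- stud_gap (a point): Point on the axis of the jig's fixed upright steel stud, at the underside of its fixed nut, 44 mm above the shelf, 12 mm above the board. Stud 12 mm in diameter, up to 64 mm above the shelf; hex nut 22 mm over its corners, 12 mm tall. The washer goes in below the nut. Axes as the jig's
- v_seat (a point): Point on the board top, 69 mm along the jig's +y from the stud, where the top's axis stands when it is snug in the V of the block
- clip: Bent steel clip, loose, lying in the groove, top flush with the board. Origin: on its underside, on the stud axis when home; +y is the push direction. Foot 4 mm thick, 70 mm wide, y -72 to 41 mm; slot 26 mm wide from y -14 mm, open to +y, passes stud and nut. At x +-21 mm, y 39 mm two arms stand 30 mm tall with rubber balls that meet the top's belly. Starts 55 to 85 mm short; 0.19 to 0.33 kg
- clip_tab (a point): Middle of the rear (-y) face of the clip's upturned thumb tab, where it is pushed: 76 mm behind the clip's origin, 13 mm above its underside. Tab 40 mm wide, 4 mm thick, 22 mm tall above the board
- washer: Slotted U-shaped washer, dark steel, loose, flat on the board on the jig's -x side of the groove, mouth within 0.3 rad of the jig's +x. Origin: on its underside, on the stud axis when home; +x out of the mouth. 10 mm thick, flat back at x -35 mm, flat sides at y +-25 mm, round-ended prongs to x 24.5 mm, slot 16 mm wide, bottom at x -6 mm. 0.12 to 0.21 kg. Home: flat on the clip's foot
- cedar_top: Pale cedar top with two dark scribed lines, loose, standing on its crown on the jig's board, 0.5 to 4 mm short of snug in the V, steel point up. 58 mm across the belly at 17 to 24 mm above its base, crown 34 mm across, 78 mm tall, 60 g. Origin: centre of the crown's underside, z up along its axis
- orange_top_a: a glossy orange lacquered top with a yellow stripe, 58 mm across the belly, 78 mm tall, standing on its crown with its steel point up, on the shelf beyond the board; bystander. Origin: centre of the crown's underside, z up
- orange_top_b: a glossy orange lacquered top with a yellow stripe, 58 mm across the belly, 78 mm tall, standing on its crown with its steel point up, on the shelf beyond the board; bystander. Origin: centre of the crown's underside, z up
- clay_cup: an open terracotta cup, 72 mm across the rim, 75 mm tall, upright on the shelf beyond the board; bystander. Origin: centre of its underside
- burnisher: a burnisher lying on the shelf beside the board past the block: wooden handle 110 mm long, 22 mm wide, 18 mm tall towards its -x, chrome steel blade 95 mm long towards its +x; bystander. Origin: where the blade meets the handle, at shelf level
There are look-alikes about, which are no part of the job. Several things have the shape of the clip; the one meant has the colours described above.

How it is judged:
By the outcome, as a careful person would: the job done as asked, in the order asked, and still so for the second after the job is handed in, with the robot touching nothing.
It also fails if it takes over 58 s, if anything falls off the work surface, if the arm or the gripper's body presses on something with over 40 N, if the wrist force passes 120 N, or if a joint passes its speed limit or range.

## Working session

There is one attempt and no reset: what is moved stays moved. The work goes in short steps, Python scripts to look and compute and a tool call to move; the robot and the scene stay as the last step left them, time stands still between calls to the robot, and variables do not carry over. Pictures are saved under pics/ and viewed, at most 10 in all, crops included, and the job is handed in when it is done.

Besides the shell and the picture viewer there is one more tool, called after "Call:" as a command line: name --argument value ..., lists and objects as JSON in quotes. drive_tool: Moves the arm, as the interface text tells. Its arguments: {"type":"object","properties":{"motion":{"type":"array","items":{"type":"object","properties":{"xyz":{"type":"array","items":{"type":"number"}},"yaw":{"type":"number"}}}},"fingers":{"type":"number"},"squeeze":{"type":"number"}},"required":["motion"]}

```bash
ls; mkdir -p pics; python3 - <<'E'
from workcell import manip
import cv2,json
for n in("top","side"):
    im=manip.camera(n); cv2.imwrite(f"pics/{n}0.png",im[:,:,::-1])
    c=manip.calibration(n); print(n,{k:(v if not hasattr(v,'tolist') else v.tolist()) for k,v in c.items()})
    for t in("jig","clip","washer","cedar_top","clip_tab"):
        print(t,[( [round(x*s) for x,s in zip(b["box"],(640,480,640,480))],round(b["confidence"],2)) for b in manip.boxes_of(n,t)])
print(manip.state()); c=manip.calibration("wrist"); print(c)
E
```

```text
pics
top {'fx': 459.42326801568623, 'fy': 459.42326801568623, 'cx': 326.6465613009608, 'cy': 237.70683464733034, 'dist_coeffs': [0.023612720721589014, 0.0, 0.0, 0.0, 0.0], 'extrinsics': [[0.013552006758116089, 0.9903705215310625, -0.1377772593540703, 446.5511247558664], [-0.9997117966629404, 0.010689433681889501, -0.021495572114182876, 6.762781444892667], [-0.019815820088594026, 0.1380288596267145, 0.9902299567193295, 1036.8687598520387], [0.0, 0.0, 0.0, 1.0]]}
jig [([314, 275, 30, 28], 0.71), ([286, 222, 28, 32], 0.56), ([258, 205, 153, 108], 0.55)]
clip [([435, 183, 60, 52], 0.81), ([335, 227, 58, 35], 0.78), ([432, 284, 64, 38], 0.75), ([158, 150, 56, 42], 0.74), ([219, 193, 35, 84], 0.66)]
washer [([314, 273, 27, 31], 0.7), ([217, 194, 36, 84], 0.19)]
cedar_top [([287, 224, 21, 32], 0.79)]
clip_tab [([334, 228, 59, 36], 0.98), ([434, 286, 60, 34], 0.77), ([222, 328, 57, 65], 0.73), ([432, 188, 65, 41], 0.71), ([153, 151, 61, 41], 0.68)]
side {'fx': 451.8006798541398, 'fy': 451.8006798541398, 'cx': 311.2137396309873, 'cy': 247.91917650563514, 'dist_coeffs': [-0.07247219037851657, 
[... 1350 characters left out ...]
 -0.22501654,  0.08050652]), 'wrist_torque': array([-0.00484069,  0.01847192, -0.00667097]), 'grip_force': 0.0, 'finger_gap': 0.9955430661315787}
{'fx': 346.79701420642596, 'fy': 346.79701420642596, 'cx': 318.3501674815722, 'cy': 244.84718568933664, 'dist_coeffs': array([-0.01482191,  0.        ,  0.        ,  0.        ,  0.        ]), 'tool_from_camera': array([[ 6.33349263e-04,  9.63692055e-01,  2.67015398e-01,
         6.69986927e+01],
       [ 9.99999601e-01, -4.42285778e-04, -7.75692047e-04,
        -8.34590808e-01],
       [-6.29431150e-04,  2.67015783e-01, -9.63691951e-01,
        -1.41913237e+02],
       [ 0.00000000e+00,  0.00000000e+00,  0.00000000e+00,
         1.00000000e+00]])}
```

```bash
python3 - <<'E'
import cv2
im=cv2.imread("pics/top0.png")[170:350,210:450]; cv2.imwrite("pics/top0c.png",cv2.resize(im,None,fx=3.3,fy=3.3,interpolation=cv2.INTER_CUBIC))
E
```

```text
(no output)
```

View pics/top0c.png

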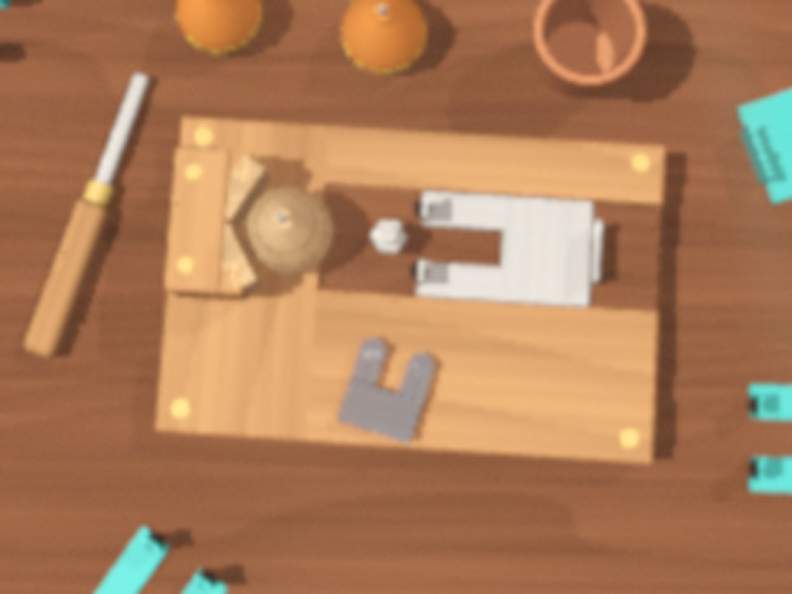

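View pics/side0.png

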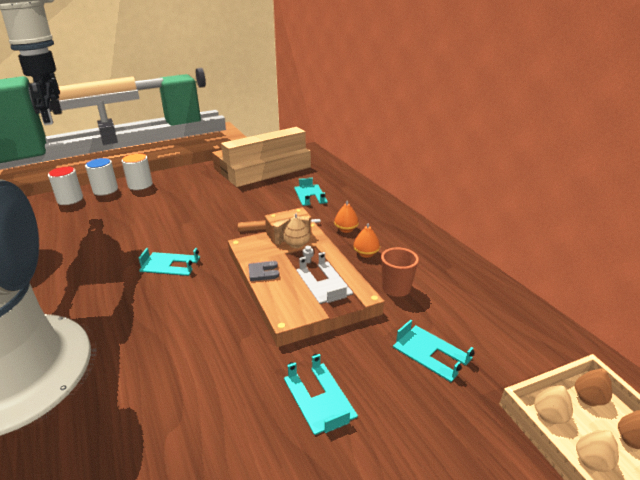

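```bash
cat > h.py <<'E'
from workcell import manip
import numpy as np, cv2
from scipy.optimize import least_squares
from scipy.spatial.transform import Rotation as R
F=np.diag([1,-1,-1.])
def cam(n,st=None):
    c=manip.calibration(n); K=np.array([[c["fx"],0,c["cx"]],[0,c["fy"],c["cy"]],[0,0,1]]);d=np.array(c["dist_coeffs"],float)
    if n=="wrist":
        T=np.eye(4);T[:3,:3]=R.from_quat(st["eef_rot"]).as_matrix();T[:3,3]=st["position"];E=T@c["tool_from_camera"]
    else:E=np.array(c["extrinsics"])
    return K,d,E
def unproj(C,uv,z):
    K,d,E=C;p=cv2.undistortPoints(np.array(uv,float).reshape(-1,1,2),K,d)[:,0]
    r=np.c_[p,np.ones(len(p))]@F@E[:3,:3].T;o=E[:3,3]
    return o+r*((np.asarray(z)-o[2])/r[:,2])[:,None]
def proj(C,P):
    K,d,E=C;q=(np.asarray(P,float)-E[:3,3])@E[:3,:3]@F
    return cv2.projectPoints(q,np.zeros(3),np.zeros(3),K,d)[0][:,0]
def fit2(m,w):  # rigid 2D model->world: yaw,t,resid
    mc,wc=m.mean(0),w.mean(0);a,b=m-mc,w-wc
    y=np.arctan2((a[:,0]*b[:,1]-a[:,1]*b[:,0]).sum(),(a*b).sum());c,s=np.cos(y),np.sin(y);Q=np.array([[c,-s],[s,c]])
    t=wc-Q@mc;return y,t,w-(m@Q.T+t)
E
cat > a.py <<'E'
from h import *
np.set_printoptions(precision=1,suppress=True)
C=cam("top");o=np.array([210,170])
f=lambda L:(np.array(L,float)+.5)/3.3+o-.5
w=unproj(C,f([(182,117),(665,147),(653,463),(155,430)]),32)[:,:2]
y,t,r=fit2(np.array([(75,145),(75,-180),(-135,-180),(-135,145.)]),w);print("jig",y,t,r.tolist())
n=unproj(C,f([(388,236)]),62)[0];print("nut",n)
c,s=np.cos(y),np.sin(y);Q=np.array([[c,-s],[s,c]]);J=lambda p:(p-t)@Q
k=unproj(C,f([(421,191),(416,297),(588,306),(594,200),(597,250)]),[32,32,32,32,54])[:,:2];print("clip in jig",J(k))
v=unproj(C,f([(340,418),(410,440),(374,338),(427,353)]),42)[:,:2];print("washer in jig",J(v))
E
python3 a.py
```

```text
jig -0.05211637824098508 [575.6  26.2] [[0.39840238862018396, 0.7416393740960814], [-0.18042673057038883, -0.4714080301687886], [-0.08224306387137403, -1.075872518150618], [-0.1357325941783074, 0.8056411742232683]]
nut [574.7  26.6  62. ]
clip in jig [[  34.8  -19. ]
 [ -36.6  -20.1]
 [ -35.3 -134.2]
 [  35.9 -134.8]
 [  -0.4 -135.9]]
washer in jig [[-119.5   24.2]
 [-130.7  -22.1]
 [ -66.2    5.6]
 [ -73.7  -29.7]]
```

```bash
cat >> h.py <<'E'
JY,JT=-0.0521,np.array([575.4,26.4])
def j2w(p):c,s=np.cos(JY),np.sin(JY);return JT+np.array([[c,-s],[s,c]])@np.asarray(p,float)
def w2j(p):c,s=np.cos(JY),np.sin(JY);return (np.asarray(p)[...,:2]-JT)@np.array([[c,-s],[s,c]])
def move(x,y,z,yaw=0.):  # target: jig xy, world z, tool-y angle relative to jig y (ccw)
    s=manip.state();M=R.from_quat(s["eef_rot"]).as_matrix()
    d=M.T@(np.append(j2w((x,y)),z)-s["position"]);a=np.arctan2(M[1,1],M[0,1])
    print("t",s["time"],"jig pos",w2j(s["position"]).round(1),s["position"][2].round(1),"-> cm",(d/10).round(2),"yaw",round(-(np.pi/2+JY+yaw-a),3),"F",s["contact_force"].round(1),"gap",round(s["finger_gap"],3),"grip",s["grip_force"])
E
python3 -c "
from h import *
move(-25,-40,170)"
```

```text
t 0.6 jig pos [-460.9  558.5] 231.3 -> cm [-53.64 -51.04   6.13] yaw -0.181 F [-0.1 -0.2  0.1] gap 0.996 grip 0.0
```

Call:
drive_tool --motion '[{"xyz":[-6,-5.7,0]},{"xyz":[-12,-11.4,0]},{"xyz":[-18,-17,0]},{"xyz":[-24,-22.8,0]},{"xyz":[-30,-28.5,1],"yaw":-0.05},{"xyz":[-36,-34.2,2],"yaw":-0.1},{"xyz":[-42,-40,3],"yaw":-0.181},{"xyz":[-48,-45.6,4.5],"yaw":-0.181},{"xyz":[-53.6,-51,6.1],"yaw":-0.181},{"xyz":[-53.6,-51,6.1],"yaw":-0.181}]' --fingers 0.6

```text
invalid input at $.motion[0]: expected keys xyz, yaw
```

Call:
drive_tool --motion '[{"xyz":[0,0,0]},{"xyz":[0,0,0]}]'

```text
invalid input at $.motion[0]: expected keys xyz, yaw
```

```bash
python3 - <<'E'
from h import *
move(-25,-40,170)
E
```

```text
t 0.6 jig pos [-460.9  558.5] 231.3 -> cm [-53.64 -51.04   6.13] yaw -0.181 F [-0.1 -0.2  0.1] gap 0.996 grip 0.0
```

Call:
drive_tool --motion '[{"xyz":[-4,-3.8,0],"yaw":0},{"xyz":[-8,-7.6,0],"yaw":0},{"xyz":[-12,-11.4,0],"yaw":0},{"xyz":[-16,-15.2,0],"yaw":0},{"xyz":[-20,-19,0],"yaw":0},{"xyz":[-24,-22.8,0],"yaw":0},{"xyz":[-28,-26.6,0],"yaw":-0.05},{"xyz":[-32,-30.4,0],"yaw":-0.1},{"xyz":[-36,-34.2,1],"yaw":-0.181},{"xyz":[-40,-38,2],"yaw":-0.181}]' --fingers 0.6

```text
time: 1.85
position: [446.7, 144.5, 211.4]
eef_rot: [0.025, 1.0, 0.0, 0.001]
contact_force: [1.6, 0.9, 1.3]
finger_gap: 0.4
grip_force: 0.0
```

```bash
python3 - <<'E'
from h import *
move(-25,-40,170)
E
```

```text
t 1.85 jig pos [-134.6  111.2] 211.4 -> cm [-10.94 -15.14   4.14] yaw 0.002 F [1.6 0.9 1.3] gap 0.4 grip 0.0
```

Call:
drive_tool --motion '[{"xyz":[-3.6,-5,1],"yaw":0.002},{"xyz":[-7.2,-10,2.5],"yaw":0.002},{"xyz":[-11,-15.1,4.1],"yaw":0.002},{"xyz":[-11,-15.1,4.1],"yaw":0.002},{"xyz":[-11,-15.1,4.1],"yaw":0.002}]'

```text
time: 2.48
position: [547.5, -10.4, 170.1]
eef_rot: [0.027, 1.0, 0.0, -0.0]
contact_force: [0.2, 0.1, 0.5]
finger_gap: 0.404
grip_force: 0.0
```

```bash
python3 - <<'E'
from h import *
move(-25,-40,170)
s=manip.state();im=manip.camera("wrist");cv2.imwrite("pics/w1.png",im[:,:,::-1])
C=cam("wrist",s);np.set_printoptions(precision=1,suppress=True)
import pickle;pickle.dump(C,open("w1.pkl","wb"))
J=[(75,145,32),(75,-180,32),(-135,-180,32),(-135,145,32),(0,0,64),(36.5,46,32),(-36.5,46,32)]
print(proj(C,[np.append(j2w(p[:2]),p[2]) for p in J]))
E
```

```text
t 2.475 jig pos [-26.  -38.2] 170.1 -> cm [-0.1  -0.18  0.01] yaw -0.003 F [0.2 0.1 0.5] gap 0.404 grip 0.0
[[519.9 340.1]
 [163.7 341. ]
 [130.3  92.1]
 [561.9  91.7]
 [369.5 275.7]
 [415.  301.8]
 [421.5 220.2]]
```

View pics/w1.png

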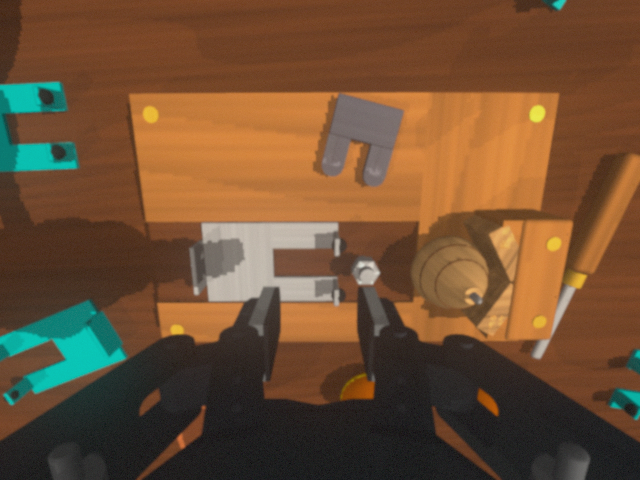

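```bash
python3 - <<'E'
from h import *
import pickle;C=pickle.load(open("w1.pkl","rb"));np.set_printoptions(precision=1,suppress=True)
uv=[(130,94),(557.5,94),(161,341.5),(417,222)]
w=unproj(C,uv,32)[:,:2]
y,t,r=fit2(np.array([(-135,-180),(-135,145.),(75,-180),(-36.5,46)]),w);print("jig",y,t,r.tolist())
n=unproj(C,[(366.5,271)],64)[0];print("nut",n)
c,s=np.cos(y),np.sin(y);Q=np.array([[c,-s],[s,c]]);J=lambda p:(p[:,:2]-t)@Q
print("clip",J(unproj(C,[(202,223),(208,302),(339,223),(339,301)],32)),"tab top",J(unproj(C,[(190,248),(197,294)],54)))
v=J(unproj(C,[(340,94.5),(403.5,108),(374,186),(332,175)],42));print("washer",v)
yw,tw,r=fit2(np.array([(-35,-25),(-35,25),(24.5,16.5),(24.5,-16.5)]),v);print("washer pose in jig",yw,tw,r)
E
```

```text
jig -0.05508057281029534 [576.6  23.8] [[0.5688554912677546, 1.7253531768970163], [-0.23818178729811734, -0.9065658087149586], [-0.30548911921653144, 0.2793992286017044], [-0.025184584753219497, -1.098186596783819]]
nut [571.5  24.2  64. ]
clip [[ -35.5 -132.4]
 [  35.4 -133.4]
 [ -35.5  -19.4]
 [  34.3  -18.2]] tab top [[ -20.3 -135.9]
 [  18.2 -134.1]]
washer [[-132.5  -20.8]
 [-123.4   25.7]
 [ -66.8    6.6]
 [ -75.1  -26. ]]
washer pose in jig -0.21034077339076762 [-94.3  -4.7] [[ 1.3  1. ]
 [-0.1 -1.3]
 [ 0.1  0.3]
 [-1.3 -0. ]]
```

```bash
sed -i 's/^JY,JT=.*/JY,JT=-0.053,np.array([575.0,25.2])/' h.py; python3 -c "
from h import *
move(0,-135,37)"
```

```text
t 2.525 jig pos [-25.9 -36.4] 170.4 -> cm [-2.6  -9.87 13.34] yaw -0.001 F [-0.9 -0.2  0.2] gap 0.4 grip 0.0
```

Call:
drive_tool --motion '[{"xyz":[-1.3,-5,2],"yaw":0},{"xyz":[-2.6,-9.9,5],"yaw":0},{"xyz":[-2.6,-9.9,8],"yaw":0},{"xyz":[-2.6,-9.9,10.5],"yaw":0},{"xyz":[-2.6,-9.9,12],"yaw":0},{"xyz":[-2.6,-9.9,13.2],"yaw":0},{"xyz":[-2.6,-9.9,13.3],"yaw":0},{"xyz":[-2.6,-9.9,13.3],"yaw":0}]'

```text
time: 3.52
position: [568.8, -110.6, 37.9]
eef_rot: [0.027, 1.0, -0.0, 0.0]
contact_force: [-0.8, -0.3, 1.1]
finger_gap: 0.397
grip_force: 0.0
```

Call:
drive_tool --motion '[{"xyz":[0,0,0],"yaw":0},{"xyz":[0,0,0],"yaw":0},{"xyz":[0,0,0],"yaw":0},{"xyz":[0,0,0],"yaw":0}]' --fingers 1 --squeeze 25

```text
time: 4.03
position: [568.7, -110.7, 37.9]
eef_rot: [0.027, 1.0, -0.0, 0.0]
contact_force: [-0.5, 0.8, 5.2]
finger_gap: 0.04
grip_force: 26.9
```

```bash
python3 -c "
from h import *
move(0,-74,37)
cv2.imwrite('pics/w2.png',manip.camera('wrist')[:,:,::-1])"
```

```text
t 4.025 jig pos [   0.9 -136.1] 37.9 -> cm [0.1  6.21 0.09] yaw -0.001 F [-0.5  0.8  5.2] gap 0.04 grip 26.8680202960968
```

View pics/w2.png

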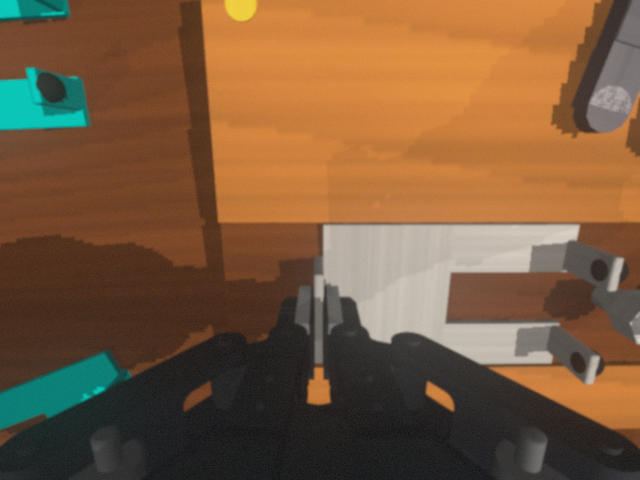

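Call:
drive_tool --motion '[{"xyz":[0,0.5,0],"yaw":0},{"xyz":[0,1.1,0],"yaw":0},{"xyz":[0,1.7,0],"yaw":0},{"xyz":[0,2.3,0],"yaw":0},{"xyz":[0,2.9,0],"yaw":0},{"xyz":[0,3.5,0],"yaw":0},{"xyz":[0,4.1,0],"yaw":0},{"xyz":[0,4.6,0],"yaw":0},{"xyz":[0,5.0,0],"yaw":0},{"xyz":[0,5.2,0],"yaw":0}]'

```text
time: 5.32
position: [571.8, -58.9, 37.9]
eef_rot: [0.027, 1.0, -0.0, 0.001]
contact_force: [-0.8, -5.1, 5.7]
finger_gap: 0.039
grip_force: 26.9
```

```bash
python3 -c "
from h import *
move(0,-74,37)
cv2.imwrite('pics/w3.png',manip.camera('wrist')[:,:,::-1])"
```

```text
t 5.325 jig pos [  1.2 -84.1] 37.9 -> cm [0.13 1.01 0.08] yaw -0.001 F [-0.8 -5.1  5.7] gap 0.039 grip 26.91980481147766
```

View pics/w3.png

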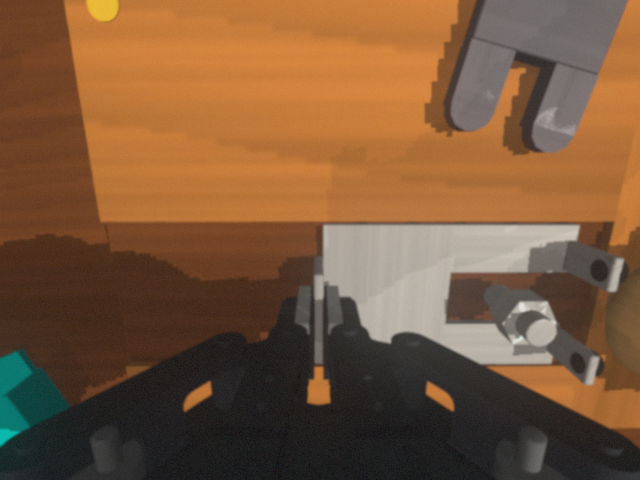

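Call:
drive_tool --motion '[{"xyz":[0,0.2,0],"yaw":0},{"xyz":[0,0.4,0],"yaw":0},{"xyz":[0,0.6,0],"yaw":0},{"xyz":[0,0.6,0],"yaw":0}]'

```text
time: 5.88
position: [572.1, -52.8, 37.8]
eef_rot: [0.027, 1.0, -0.0, 0.001]
contact_force: [0.2, -3.0, 6.2]
finger_gap: 0.04
grip_force: 26.9
```

Call:
drive_tool --motion '[{"xyz":[0,0.1,0],"yaw":0},{"xyz":[0,0.2,0],"yaw":0}]'

```text
time: 6.12
position: [572.2, -51.1, 37.9]
eef_rot: [0.027, 1.0, -0.0, 0.001]
contact_force: [0.3, -5.3, 5.9]
finger_gap: 0.04
grip_force: 26.9
```

Call:
drive_tool --motion '[{"xyz":[0,0.1,0],"yaw":0},{"xyz":[0,0.1,0],"yaw":0}]'

```text
time: 6.38
position: [572.3, -50.0, 37.8]
eef_rot: [0.027, 1.0, -0.0, 0.001]
contact_force: [-0.7, -3.9, 6.4]
finger_gap: 0.038
grip_force: 26.9
```

Call:
drive_tool --motion '[{"xyz":[0,0.1,0],"yaw":0},{"xyz":[0,0.1,0],"yaw":0}]'

```text
time: 6.62
position: [572.3, -49.0, 37.8]
eef_rot: [0.027, 1.0, -0.0, 0.001]
contact_force: [-0.2, -3.9, 6.6]
finger_gap: 0.039
grip_force: 26.9
```

Call:
drive_tool --motion '[{"xyz":[0,0.1,0],"yaw":0},{"xyz":[0,0.1,0],"yaw":0}]'

```text
time: 6.88
position: [572.4, -48.1, 37.8]
eef_rot: [0.027, 1.0, -0.0, 0.001]
contact_force: [-1.1, -4.7, 6.3]
finger_gap: 0.036
grip_force: 26.9
```

Call:
drive_tool --motion '[{"xyz":[0,0.1,0],"yaw":0},{"xyz":[0,0.1,0],"yaw":0}]'

```text
time: 7.12
position: [572.4, -47.7, 37.8]
eef_rot: [0.027, 1.0, -0.001, 0.001]
contact_force: [-0.3, -11.2, 5.6]
finger_gap: 0.044
grip_force: 26.9
```

Call:
drive_tool --motion '[{"xyz":[0,0.1,0],"yaw":0},{"xyz":[0,0.1,0],"yaw":0}]'

```text
time: 7.38
position: [572.4, -47.3, 37.8]
eef_rot: [0.027, 1.0, -0.001, 0.001]
contact_force: [-2.2, -18.0, 6.2]
finger_gap: 0.039
grip_force: 26.9
```

Call:
drive_tool --motion '[{"xyz":[0,0.07,0],"yaw":0},{"xyz":[0,0.07,0],"yaw":0},{"xyz":[0,0.07,0],"yaw":0}]'

```text
time: 7.75
position: [572.5, -47.1, 37.9]
eef_rot: [0.027, 1.0, -0.001, 0.001]
contact_force: [-2.7, -23.8, 5.7]
finger_gap: 0.036
grip_force: 26.9
```

```bash
python3 -c "
from h import *
move(0,-74,37)
a=manip.camera('wrist')[:,:,::-1];b=manip.camera('top')[:,:,::-1];c=manip.camera('side')[:,:,::-1]
f=lambda im,r:cv2.resize(im[r[1]:r[1]+r[3],r[0]:r[0]+r[2]],(400,300),interpolation=cv2.INTER_CUBIC)
cv2.imwrite('pics/m4.png',np.vstack([np.hstack([f(a,(320,180,320,240)),f(b,(250,190,160,120))]),np.hstack([f(c,(220,190,160,120)),f(a,(0,0,640,480))])]))"
```

```text
t 7.75 jig pos [  1.3 -72.3] 37.9 -> cm [ 0.13 -0.17  0.09] yaw -0.0 F [ -2.7 -23.8   5.7] gap 0.036 grip 26.92011997103691
```

View pics/m4.png

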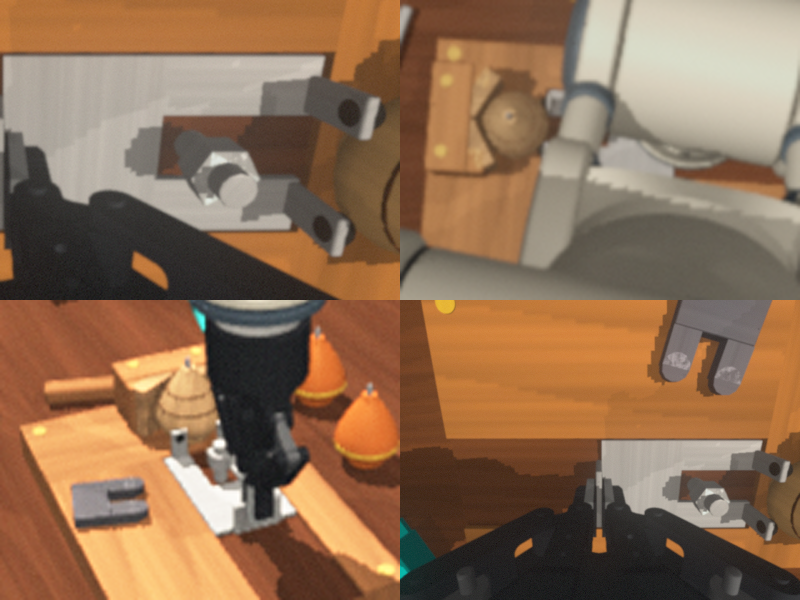

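Call:
drive_tool --motion '[{"xyz":[0,0,0],"yaw":0},{"xyz":[0,0,0],"yaw":0},{"xyz":[0,0,0],"yaw":0},{"xyz":[0,0,-2],"yaw":0},{"xyz":[0,0,-5],"yaw":0},{"xyz":[2,2,-7.3],"yaw":0},{"xyz":[5,5,-7.3],"yaw":0},{"xyz":[7,6.7,-7.3],"yaw":0},{"xyz":[7,6.7,-7.3],"yaw":0},{"xyz":[7,6.7,-7.3],"yaw":0}]' --fingers 0.7

```text
time: 9.15
position: [506.3, 25.5, 110.4]
eef_rot: [0.027, 1.0, -0.0, 0.0]
contact_force: [-0.5, 0.6, -0.2]
finger_gap: 0.302
grip_force: 0.0
```

```bash
sed -i 's/^JY,JT=.*/JY,JT=-0.053,np.array([575.0,26.7])/' h.py; python3 -c "
from h import *
move(-93,-5,40)
s=manip.state();im=manip.camera('wrist');cv2.imwrite('pics/w5.png',im[:,:,::-1])
C=cam('wrist',s)
import pickle;pickle.dump(C,open('w5.pkl','wb'))"
```

```text
t 9.15 jig pos [-68.5  -4.8] 110.4 -> cm [ 2.45 -0.02  7.04] yaw -0.001 F [-0.5  0.6 -0.2] gap 0.302 grip 0.0
```

View pics/w5.png

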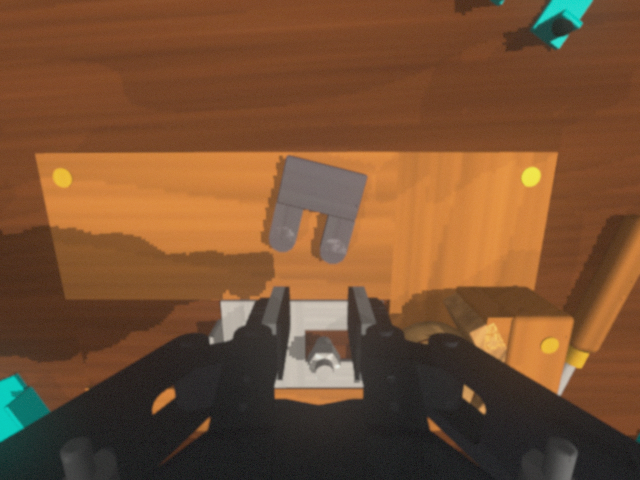

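```bash
python3 - <<'E'
from h import *
import pickle;C=pickle.load(open("w5.pkl","rb"));np.set_printoptions(precision=1,suppress=True)
v=w2j(unproj(C,[(287,155.5),(367.5,175.5),(332,263),(281,251)],42))
yw,tw,r=fit2(np.array([(-35,-25),(-35,25),(24.5,16.5),(24.5,-16.5)]),v);print("washer pose in jig",yw,tw,r)
print("board edge",w2j(unproj(C,[(37,153.5),(556,153)],32)))
c,s=np.cos(yw),np.sin(yw);g=tw+np.array([-25*c,-25*s]);print(g)
move(*g,60,yw)
E
```

```text
washer pose in jig -0.22868466633802612 [-92.6  -7.8] [[ 0.5  0.2]
 [ 0.7 -0.8]
 [-0.3  0.4]
 [-0.8  0.2]]
board edge [[-133.4 -180.1]
 [-133.6  141.5]]
[-116.9   -2.1]
t 9.2 jig pos [-68.4  -5. ] 110.3 -> cm [4.9 0.3 5. ] yaw 0.228 F [-0.3 -0.6 -0.2] gap 0.296 grip 0.0
```

Call:
drive_tool --motion '[{"xyz":[2.5,0.2,1],"yaw":0.12},{"xyz":[4.9,0.3,2.5],"yaw":0.228},{"xyz":[4.9,0.3,4],"yaw":0.228},{"xyz":[4.9,0.3,5.5],"yaw":0.228},{"xyz":[4.9,0.3,6.8],"yaw":0.228},{"xyz":[4.9,0.3,7.6],"yaw":0.228},{"xyz":[4.9,0.3,7.9],"yaw":0.228},{"xyz":[4.9,0.3,7.9],"yaw":0.228}]' --fingers 0.15

```text
time: 10.2
position: [457.0, 31.2, 31.3]
eef_rot: [0.14, 0.99, -0.0, -0.0]
contact_force: [-0.1, -0.3, 0.9]
finger_gap: 0.855
grip_force: 0.0
```

Call:
drive_tool --motion '[{"xyz":[0,0,0],"yaw":0},{"xyz":[0,0,0],"yaw":0},{"xyz":[0,0,0],"yaw":0}]' --fingers 0.35

```text
time: 10.58
position: [457.0, 31.3, 31.5]
eef_rot: [0.14, 0.99, 0.0, 0.0]
contact_force: [0.5, -0.0, 0.4]
finger_gap: 0.649
grip_force: 0.0
```

No contact with the board; close on the washer.

Call:
drive_tool --motion '[{"xyz":[0,0,0],"yaw":0},{"xyz":[0,0,0],"yaw":0},{"xyz":[0,0,0],"yaw":0},{"xyz":[0,0,0],"yaw":0}]' --fingers 1 --squeeze 30

```text
time: 11.08
position: [457.0, 31.3, 31.6]
eef_rot: [0.14, 0.99, 0.0, 0.0]
contact_force: [-1.6, -0.4, 6.8]
finger_gap: 0.575
grip_force: 29.8
```

```bash
python3 -c "
from h import *
move(-48,0,31.3)
move(-25-20,0,31.3)
cv2.imwrite('pics/w6.png',manip.camera('wrist')[:,:,::-1])"
```

```text
t 11.075 jig pos [-118.1   -1.7] 31.6 -> cm [-6.79  1.76  0.03] yaw -0.229 F [-1.6 -0.4  6.8] gap 0.575 grip 29.82401132583618
t 11.075 jig pos [-118.1   -1.7] 31.6 -> cm [-7.08  1.82  0.03] yaw -0.229 F [-1.6 -0.4  6.8] gap 0.575 grip 29.82401132583618
```

View pics/w6.png

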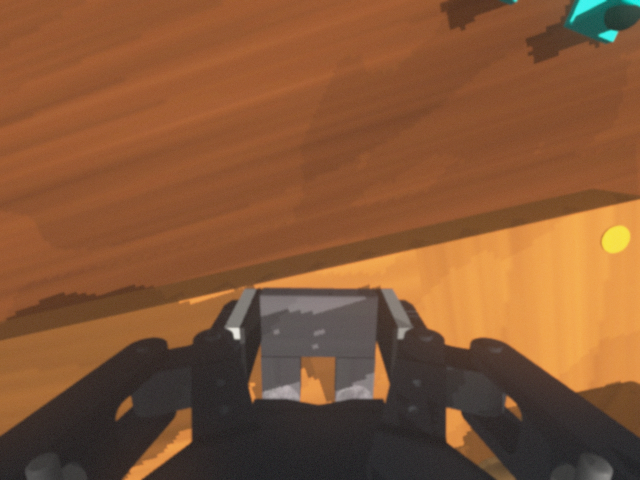

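```bash
python3 -c "
from h import *
move(-67,0,32)"
```

```text
t 11.125 jig pos [-118.1   -1.7] 31.6 -> cm [-4.94  1.32 -0.04] yaw -0.229 F [-1.5 -0.4  6.7] gap 0.573 grip 29.824817776679993
```

Call:
drive_tool --motion '[{"xyz":[0,0,-0.05],"yaw":0},{"xyz":[-0.8,0.2,-0.05],"yaw":-0.06},{"xyz":[-1.6,0.4,-0.05],"yaw":-0.12},{"xyz":[-2.4,0.65,-0.05],"yaw":-0.18},{"xyz":[-3.2,0.85,-0.05],"yaw":-0.229},{"xyz":[-4.1,1.1,-0.05],"yaw":-0.229},{"xyz":[-4.9,1.3,-0.05],"yaw":-0.229},{"xyz":[-4.9,1.3,-0.05],"yaw":-0.229},{"xyz":[-4.9,1.3,-0.05],"yaw":-0.229}]'

```text
time: 12.25
position: [507.2, 30.2, 31.7]
eef_rot: [0.027, 1.0, 0.0, -0.0]
contact_force: [1.0, 0.8, -0.7]
finger_gap: 0.575
grip_force: 31.2
```

```bash
python3 -c "
from h import *
move(-50,0,32)"
```

```text
t 12.25 jig pos [-67.9  -0.1] 31.7 -> cm [-1.79  0.01 -0.03] yaw -0.0 F [ 1.   0.8 -0.7] gap 0.575 grip 31.209540367126465
```

Call:
drive_tool --motion '[{"xyz":[-0.4,0,0],"yaw":0},{"xyz":[-0.8,0,0],"yaw":0},{"xyz":[-1.1,0,0],"yaw":0},{"xyz":[-1.3,0,0],"yaw":0}]'

```text
time: 12.75
position: [520.8, 29.4, 31.8]
eef_rot: [0.026, 1.0, 0.0, 0.0]
contact_force: [-0.1, -0.1, -1.6]
finger_gap: 0.58
grip_force: 31.2
```

Call:
drive_tool --motion '[{"xyz":[-0.3,0,0],"yaw":0},{"xyz":[-0.6,0,0],"yaw":0},{"xyz":[-0.8,0,0],"yaw":0},{"xyz":[-1.0,0,0],"yaw":0},{"xyz":[-1.0,0,0],"yaw":0}]'

```text
time: 13.38
position: [530.7, 28.9, 31.8]
eef_rot: [0.026, 1.0, 0.0, 0.0]
contact_force: [-0.8, 0.1, -1.5]
finger_gap: 0.579
grip_force: 31.2
```

```bash
python3 -c "
from h import *
move(-45,0,32)
b=manip.camera('top')[:,:,::-1];c=manip.camera('side')[:,:,::-1]
f=lambda im,r:cv2.resize(im[r[1]:r[1]+r[3],r[0]:r[0]+r[2]],(400,400),interpolation=cv2.INTER_CUBIC)
cv2.imwrite('pics/m7.png',np.hstack([f(b,(250,190,100,100)),f(c,(250,200,100,100))]))"
```

```text
t 13.375 jig pos [-44.4  -0.2] 31.8 -> cm [ 0.06  0.02 -0.02] yaw 0.0 F [-0.8  0.1 -1.5] gap 0.579 grip 31.170371174812317
```

View pics/m7.png

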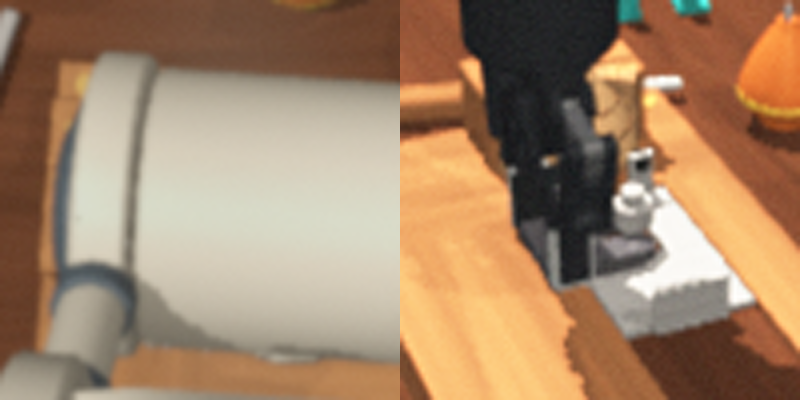

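Call:
drive_tool --motion '[{"xyz":[0,0,0.03],"yaw":0},{"xyz":[0,0,0.03],"yaw":0},{"xyz":[0,0,0.03],"yaw":0},{"xyz":[0,0,-1.5],"yaw":0},{"xyz":[0,0,-3.5],"yaw":0},{"xyz":[1,0,-5],"yaw":0},{"xyz":[2.8,0,-5],"yaw":0},{"xyz":[2.8,0,-5],"yaw":0}]' --fingers 0.28

```text
time: 14.48
position: [501.0, 30.5, 82.5]
eef_rot: [0.026, 1.0, 0.0, -0.0]
contact_force: [-0.1, 0.4, 0.3]
finger_gap: 0.718
grip_force: 0.0
```

Call:
drive_tool --motion '[{"xyz":[0,0,0],"yaw":0},{"xyz":[0,0,0],"yaw":0},{"xyz":[0,0,0],"yaw":0},{"xyz":[0,0,0],"yaw":0},{"xyz":[0,0,0],"yaw":0}]' --fingers 1

```text
time: 15.1
position: [502.6, 30.4, 81.7]
eef_rot: [0.026, 1.0, -0.0, -0.0]
contact_force: [0.3, -1.0, 0.3]
finger_gap: -0.0
grip_force: 0.0
```

```bash
python3 -c "
from h import *
move(-73,0,36)"
```

```text
t 15.1 jig pos [-72.5  -0.1] 81.7 -> cm [0.05 0.01 4.57] yaw 0.0 F [ 0.3 -1.   0.3] gap -0.0 grip 0.0
```

Call:
drive_tool --motion '[{"xyz":[0.2,0,2],"yaw":0},{"xyz":[0.2,0,3.5],"yaw":0},{"xyz":[0.2,0,4.5],"yaw":0},{"xyz":[0.2,0,4.5],"yaw":0},{"xyz":[-0.3,0,4.5],"yaw":0},{"xyz":[-0.8,0,4.5],"yaw":0},{"xyz":[-1.3,0,4.5],"yaw":0},{"xyz":[-1.7,0,4.5],"yaw":0},{"xyz":[-1.7,0,4.5],"yaw":0}]'

```text
time: 16.23
position: [520.0, 29.5, 36.8]
eef_rot: [0.026, 1.0, -0.0, 0.0]
contact_force: [-0.2, -0.2, -0.6]
finger_gap: 0.001
grip_force: 0.0
```

Call:
drive_tool --motion '[{"xyz":[-0.2,0,0],"yaw":0},{"xyz":[-0.4,0,0],"yaw":0},{"xyz":[-0.5,0,0],"yaw":0}]'

```text
time: 16.6
position: [524.6, 29.2, 36.8]
eef_rot: [0.026, 1.0, -0.0, 0.0]
contact_force: [-1.1, -0.2, -0.7]
finger_gap: -0.006
grip_force: 0.4
```

Call:
drive_tool --motion '[{"xyz":[-0.1,0,0],"yaw":0},{"xyz":[-0.2,0,0],"yaw":0}]'

```text
time: 16.85
position: [526.5, 29.1, 36.8]
eef_rot: [0.026, 1.0, -0.0, -0.0]
contact_force: [-0.8, -0.3, 0.6]
finger_gap: -0.0
grip_force: 0.4
```

Call:
drive_tool --motion '[{"xyz":[-0.1,0,0],"yaw":0},{"xyz":[-0.1,0,0],"yaw":0}]'

```text
time: 17.1
position: [527.7, 29.1, 36.8]
eef_rot: [0.026, 1.0, -0.0, 0.0]
contact_force: [-0.3, -0.1, -0.7]
finger_gap: -0.003
grip_force: 0.0
```

Call:
drive_tool --motion '[{"xyz":[-0.1,0,0],"yaw":0},{"xyz":[-0.1,0,0],"yaw":0}]'

```text
time: 17.35
position: [528.6, 29.0, 36.8]
eef_rot: [0.026, 1.0, -0.0, 0.0]
contact_force: [-0.0, 0.3, 0.7]
finger_gap: -0.001
grip_force: 0.1
```

Call:
drive_tool --motion '[{"xyz":[-0.1,0,0],"yaw":0},{"xyz":[-0.1,0,0],"yaw":0}]'

```text
time: 17.6
position: [529.6, 29.0, 36.8]
eef_rot: [0.026, 1.0, -0.0, 0.0]
contact_force: [-0.2, -1.3, 0.1]
finger_gap: -0.002
grip_force: 0.2
```

Call:
drive_tool --motion '[{"xyz":[-0.1,0,0],"yaw":0},{"xyz":[-0.1,0,0],"yaw":0}]'

```text
time: 17.85
position: [529.9, 29.0, 36.7]
eef_rot: [0.026, 1.0, 0.0, -0.001]
contact_force: [-5.1, 1.1, 2.8]
finger_gap: -0.0
grip_force: 2.6
```

Contact force rises; one more small nudge, then back off and look.

Call:
drive_tool --motion '[{"xyz":[-0.05,0,0],"yaw":0},{"xyz":[-0.05,0,0],"yaw":0}]'

```text
time: 18.1
position: [530.0, 28.9, 36.7]
eef_rot: [0.026, 1.0, 0.0, -0.001]
contact_force: [-7.2, -0.0, 4.3]
finger_gap: -0.003
grip_force: 3.6
```

Call:
drive_tool --motion '[{"xyz":[1,0,0],"yaw":0},{"xyz":[2,0,-2],"yaw":0},{"xyz":[3,0,-6],"yaw":0},{"xyz":[4,0,-10],"yaw":0},{"xyz":[4,0,-13],"yaw":0},{"xyz":[4,0,-13],"yaw":0},{"xyz":[4,0,-13],"yaw":0}]'

```text
time: 18.98
position: [490.8, 31.0, 166.4]
eef_rot: [0.026, 1.0, 0.0, 0.0]
contact_force: [0.1, -0.6, -0.2]
finger_gap: 0.004
grip_force: 0.0
```

```bash
python3 -c "
from h import *
move(0,0,100)
a=manip.camera('wrist')[:,:,::-1];b=manip.camera('top')[:,:,::-1];c=manip.camera('side')[:,:,::-1]
f=lambda im,r:cv2.resize(im[r[1]:r[1]+r[3],r[0]:r[0]+r[2]],(400,300),interpolation=cv2.INTER_CUBIC)
cv2.imwrite('pics/m8.png',np.vstack([np.hstack([f(a,(160,180,320,240)),f(b,(250,190,160,120))]),np.hstack([f(c,(250,210,120,90)),f(a,(0,0,640,480))])]))"
```

```text
t 18.975 jig pos [-84.3  -0.2] 166.4 -> cm [-8.43  0.02  6.64] yaw 0.0 F [ 0.1 -0.6 -0.2] gap 0.004 grip 0.0
```

View pics/m8.png

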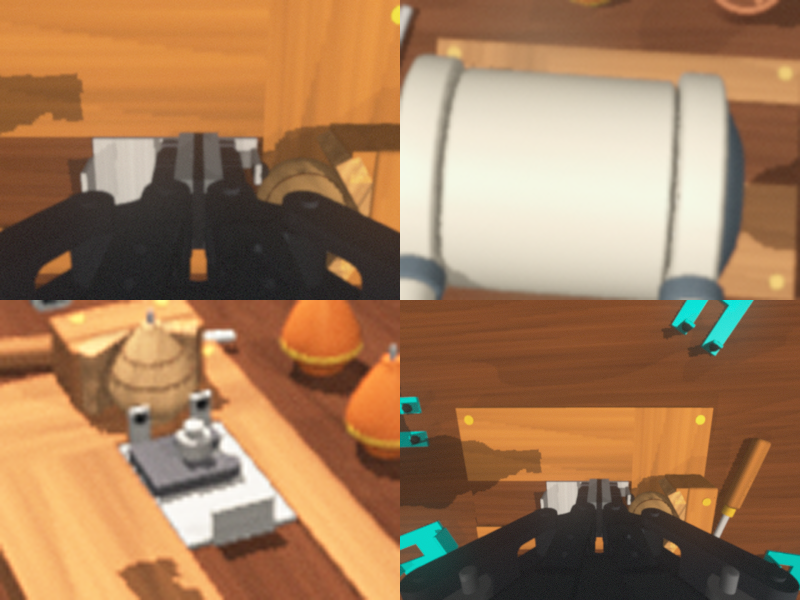

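Call:
drive_tool --motion '[{"xyz":[3,4,-3],"yaw":0},{"xyz":[5,9,-6],"yaw":0},{"xyz":[6,14,-6],"yaw":0},{"xyz":[7,19,-6],"yaw":0},{"xyz":[8,24,-6],"yaw":0},{"xyz":[9,29,-6],"yaw":0},{"xyz":[9,34,-6],"yaw":0},{"xyz":[9,34,-6],"yaw":0},{"xyz":[9,34,-6],"yaw":0}]'

```text
time: 20.25
position: [418.7, 374.9, 225.9]
eef_rot: [0.026, 1.0, -0.001, -0.001]
contact_force: [-0.6, 0.0, 0.7]
finger_gap: -0.001
grip_force: 0.0
```

```bash
python3 - <<'E'
from h import *
np.set_printoptions(precision=1,suppress=True,linewidth=150)
C=cam("top");im=manip.camera("top").astype(int);cv2.imwrite("pics/t9.png",im[:,:,::-1].astype(np.uint8))
# resample the image to jig plane grid, z=32 and 42, 1 mm
def rect(z,x0,x1,y0,y1):
    X,Y=np.meshgrid(np.arange(x0,x1+1.),np.arange(y0,y1+1.))
    P=np.array([np.append(j2w(p),z) for p in np.c_[X.ravel(),Y.ravel()]])
    q=proj(C,P).astype(np.float32).reshape(*X.shape,2)
    return cv2.remap(im.astype(np.float32),q,None,cv2.INTER_CUBIC)
# back edge of washer: profile along x (mean over y -20..20), z=42
a=rect(42,-60,30,-15,15).mean(0);print("washer x profile R,B",[(x,int(v[0]),int(v[2])) for x,v in zip(range(-60,31,3),a[::3])])
a=rect(42,-32,-20,-50,50).mean(1);print("washer y",[(y,int(v[0]),int(v[2])) for y,v in zip(range(-50,51,3),a[::3])])
a=rect(54,-15,15,-100,-50).mean(1);print("tab y z54",[(y,int(v[0]),int(v[2])) for y,v in zip(range(-100,-49,2),a[::2])])
a=rect(32,27,34,-100,60).mean(1);print("clip edge strip y",[(y,int(v[0]),int(v[2])) for y,v in zip(range(-100,61,3),a[::3])])
print([(n,np.round(np.array(manip.boxes_of("top",n)[0]["box"])*[640,480,640,480])) for n in("cedar_top","washer")])
E
```

```text
washer x profile R,B [(-60, 153, 71), (-57, 156, 72), (-54, 156, 72), (-51, 159, 74), (-48, 166, 78), (-45, 172, 81), (-42, 178, 84), (-39, 178, 85), (-36, 153, 88), (-33, 135, 119), (-30, 149, 138), (-27, 151, 140), (-24, 149, 137), (-21, 149, 137), (-18, 148, 136), (-15, 146, 134), (-12, 145, 133), (-9, 144, 131), (-6, 161, 146), (-3, 172, 158), (0, 182, 168), (3, 190, 176), (6, 182, 168), (9, 179, 165), (12, 184, 170), (15, 186, 172), (18, 183, 169), (21, 186, 172), (24, 206, 191), (27, 223, 208), (30, 223, 207)]
washer y [(-50, 226, 212), (-47, 228, 213), (-44, 228, 214), (-41, 227, 212), (-38, 227, 213), (-35, 225, 211), (-32, 223, 209), (-29, 206, 193), (-26, 168, 155), (-23, 147, 136), (-20, 142, 132), (-17, 143, 133), (-14, 144, 133), (-11, 145, 135), (-8, 147, 136), (-5, 149, 138), (-2, 150, 139), (1, 150, 139), (4, 151, 139), (7, 151, 139), (10, 150, 137), (13, 150, 137), (16, 151, 137), (19, 151, 138), (22, 152, 138), (25, 163, 148), (28, 177, 160), (31, 185, 168), (34, 188, 171), (37, 180, 162), (40, 187, 169), (43, 148, 110), (46, 154, 76), (49, 180, 87)]
tab y z54 [(-10
[... 714 characters left out ...]
2, 207), (-49, 222, 207), (-46, 223, 208), (-43, 222, 207), (-40, 222, 207), (-37, 224, 209), (-34, 225, 210), (-31, 223, 209), (-28, 223, 208), (-25, 223, 208), (-22, 222, 207), (-19, 218, 203), (-16, 216, 201), (-13, 219, 203), (-10, 222, 206), (-7, 223, 207), (-4, 223, 207), (-1, 223, 206), (2, 223, 208), (5, 223, 206), (8, 220, 204), (11, 220, 203), (14, 218, 202), (17, 217, 200), (20, 213, 196), (23, 191, 173), (26, 192, 173), (29, 201, 183), (32, 203, 184), (35, 202, 184), (38, 201, 182), (41, 206, 185), (44, 163, 124), (47, 159, 81), (50, 174, 82), (53, 184, 88), (56, 183, 90), (59, 161, 80)]
[('cedar_top', array([281., 225.,  28.,  29.])), ('washer', array([315., 232.,  25.,  29.]))]
```

```bash
python3 -c "
from workcell import manip
print(manip.close_job())"
```

```text
the job is handed in; nothing more can be done
None
```

I pushed the clip home until it met firm resistance with the cedar top in the V, then slid the washer under the nut until it stopped against the stud. The last overhead picture put both within about 1–2 mm of home, nothing was seen to be disturbed, and the job was handed in at about 20 s with no verdict returned.

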